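Turn the sharpening stone over and clamp it in its holder

TASK

The two-sided sharpening stone lies on the worktop with its white (fine) face down. Tip it over end for end, a quarter turn at a time - first standing still on one end, then down flat on the worktop with the white face up - always lowering it gently instead of letting it topple or fall. Then lay it white face up in the holder, between the sprung jaw and the cam, turn the red knob clockwise until the cam holds the stone tightly against the jaw, and let go, with nothing else on the worktop knocked about.

Things in the scene. Friction and masses are not known exactly. Their poses are not given: they have to be found in the camera images.
- stone: loose sharpening stone, a plain block 96 (x) x 52 (y) x 28 (z) mm, 0.2 to 0.4 kg; origin at its centre, x along its length. Two layers each 14 mm: its +z face is dark grey-green (coarse), its -z face is white (fine). It starts flat on the worktop, +z up, its length roughly across in front of the robot
- holder: fixed stone holder: light wooden board 206 (x) x 84 (y) mm, its top 12 mm above the worktop; origin at the centre of its underside, z up. Sprung jaw at its -x end, brass cam with red knob at its +x end (left of the robot's view). Low side lips: inner faces at y = +-31 mm, tops 18 mm above the worktop, from x = -44 to 32 mm. A seated stone lies along x, its centre 26 mm above the worktop
- seat (a point): point on the holder board's top, midway between jaw and open cam, at holder x = 0, y = 0. The space for the stone is 106 mm long with the knob at 0, 103 mm at 0.15. The jaw's upright rubber face is 52 mm away towards -x, 56 mm wide, up to 32 mm above the worktop; from there it leans outward as a lead-in, to 40 mm. An aluminium block, 34 mm high, stands behind it
- knob (a point): centre of the red bar knob on the cam's axis (holder x = 73 mm, y = 0), 58 mm above the worktop. Bar 46 mm long, 12 mm wide, 46 to 70 mm above the worktop (a seated stone's top is at 40 mm), on a 14 mm stem; under it the brass cam disc, radius 18 mm, 15 to 31 mm above the worktop. The point does not turn: the bar's direction follows from cam
- cam (a joint): turn of the red knob and brass eccentric, rad, growing clockwise seen from above, 0 to 1.6. At 0 the bar lies along the holder's x and the cam is open; at 1.57 it lies across the holder and the cam is closed, and stays so. Closing fully moves the cam's face 15 mm towards the jaw. Starts between 0 and 0.15; needs about 0.3 N m
- jaw (a joint): how far the sprung jaw is pushed back (towards the holder's -x), m, 0 (free) to 0.009; spring preloaded with 2.4 N, then 1.2 N per mm. With the stone between, the fully closed cam pushes it back about 5 mm
- timer: bystander, to be left alone: red and white round wind-up kitchen timer, 65 x 65 x 54 mm; origin at the centre of its underside
- garlic: bystander, to be left alone: garlic bulb, 60 mm; origin at the centre of its underside
- white_spice: bystander, to be left alone: glass spice jar with a white cap, 43 x 43 x 100 mm; origin at the centre of its underside
- salt_shaker: bystander, to be left alone: glass shaker with a grey cap, 44 x 44 x 90 mm; origin at the centre of its underside
- oval_bowl: bystander, to be left alone: small oval bowl, cream inside, 82 x 102 x 38 mm; origin at the centre of its underside
- avocado_dish: bystander, to be left alone: dish like half an avocado, 76 x 102 x 55 mm; origin at the centre of its underside

How it is judged:
On the way, in this order (a step that is already met when the one before it is completed fails the run):
1. the stone stands still on one end on the worktop ((angle between stone's own x axis and vertical below 0.15 rad or angle between stone's own x axis and vertical above 2.99 rad) and height (world z) of stone between 0.043 and 0.057 m and linear speed of stone below 0.04 m/s and angular speed of stone below 0.4 rad/s), for 0.2 s.
2. the stone lies still and flat on the worktop with its white face up (angle between stone's own z axis and vertical above 2.99 rad and height (world z) of stone between 0.009 and 0.019 m and linear speed of stone below 0.04 m/s and angular speed of stone below 0.4 rad/s), for 0.2 s.
3. the stone lies in the holder, white face up, between jaw and cam (angle between stone's own z axis and vertical above 2.99 rad and x of stone in the frame of holder between -0.018 and 0.008 m and y of stone in the frame of holder between -0.01 and 0.01 m and z of stone in the frame of holder between 0.022 and 0.03 m and angle between the x axis of stone and the x axis of holder, either way round below 0.15 rad and linear speed of stone below 0.04 m/s and angular speed of stone below 0.4 rad/s), for 0.2 s.
At the end, for the whole second after the job is handed in: the stone lies at rest flat in the holder, white face up, along it, its centre within 10 mm of the holder's centre line and between 18 mm towards the jaw and 8 mm towards the cam from the holder's centre, and the cam keeps the sprung jaw pushed back by more than 2 mm (all of step 3 and value of joint jaw above 0.002 m); the robot touches nothing.
It fails at once if the stone topples or falls (turns faster than 9 rad/s or moves faster than 1.2 m/s) (angular speed of stone above 9 rad/s or linear speed of stone above 1.2 m/s).
It fails at once if a bystander is moved more than 40 mm (distance of any of timer, garlic, white_spice, salt_shaker, oval_bowl, avocado_dish from where it was at the start of the episode above 0.04 m).
It also fails if it takes over 72 s, if anything falls off the work surface, if the arm or the gripper's body presses on something with over 40 N, if the wrist force passes 120 N, or if a joint passes its speed limit or range.

ROBOT

A 6-joint arm with a two-finger parallel gripper is mounted at the origin on a cart in front of the work surface, level with it; the furniture and walls round the work are solid. World frame = base frame: x ahead of the robot, y to its left, z up, the work surface at z = 0. Lengths are in m, angles in rad, forces in N, time in s.
With the tool pointing down it reaches from about 0.3 to 0.825 m from the base axis. Payload 5.4 kg.
Tool frame: the origin (TCP) lies midway between the tips of the shut fingers; the grasp point (between the pads) lies 19 mm behind it (arm.pinch_z is the distance from the TCP to the grasp point, in m); z points along the fingers, y is the line along which they close (so a half turn about z gives the same grasp; the last joint's range is limited). The gripper opens to 92 mm and grips with 3 to 60 N. Pads are 20 mm wide; open, the fingers measure 128 mm over their backs; the gripper's body (75 mm by 189 mm) begins 69 mm behind the grasp point.
Start: joints at [1.016, 0.158, 1.597, -0, 1.386, -0.21], TCP at [0.194, 0.541, 0.215] pointing down, gripper open.
Joint ranges: [-2.91, 2.91], [-0.94, 2.29], [0.18, 2.7], [-1.29, 4.43], [0.17, 2.64], [-3, 3]. Speed limits (rad/s): [2.57, 2.57, 3.14, 3.14, 3.14, 3.14].

INTERFACE

Orientations are given as a unit quaternion [w, x, y, z].
In Python, from workcell import status, cams, arm gives the robot as it stands.
- The arm moves only by the tool play_rows, never from a script. Its argument "targets" is one flat list of numbers, 5 for each row, row after row: the finger opening in mm, from 0 to 91.9, then the shift along the world's x, y, z in mm, then the turn about the world's z in degrees. A call has 1 to 20 rows; each row shifts and turns the commanded pose from where the row before left it; what a row does not reach is not made up. A row lasts 1/10 s, in which the tool goes at most 50 mm and 8.59 degrees, less where a joint would pass 70% of its speed; a pose out of reach is approached as far as the arm can. A call is refused whole if a number of a shift passes 50 or a number of a turn 8.59, either way. A call with a gripper value outside its range is refused whole. The fingers move at their own pace and stop on an object; "grip_force" is the grip in N (left out, the last holds). Time passes only in rows, so rows that do not move let the fingers close. It gives the time, the measured TCP pose, the force, the opening and the grip force at its end, in the units of the state.
- status.state(): the state, without advancing time (a new reading comes with each control period).
- cams.camera(name): name is "scene" or "side" or "wrist"; returns the picture (480x640x3 uint8, red, green, blue); there is no depth.
- cams.camera_info(name): a dict with "fx", "fy", "cx", "cy" (pixels), "cam_to_world" (4x4, takes a point from camera to world coordinates); the wrist camera has in their place "mount" (4x4, takes a point from camera to tool coordinates, whose origin is the TCP and whose axes are the flange's). Camera axes: x right, y down, z forward; pixel columns grow to the right and rows downward; lengths in m; the calibration is good to about 2 mm. A picture is of the moment at which its call begins: read the wrist's pose just before it. camera_info takes no time and is no camera call.
- arm.close_job(): hands the job in; it is judged then, once.
The state is a dict: "t": time; "q": joint angles; "qd": joint speeds; "joint_efforts": joint torques, N m; "position": TCP position; "tcp_rot": TCP orientation; "ft_force": force on the tool from outside, world axes, zero at the start; "ft_torque": the same for the moment, N m; "width": opening from 0.0 (shut) to 1.0 (fully open); "grasp_force": force on a finger pad.
Only numpy, scipy, OpenCV 4.12 (cv2) and the standard library are available. Lean on these libraries where they do the work, as an engineer would, in place of code of your own. Each camera call takes 0.05 s, during which the arm holds its last target. There are 200 camera calls.

## Working session

There is one attempt and no reset: what is moved stays moved. The work goes in short steps, Python scripts to look and compute and a tool call to move; the robot and the scene stay as the last step left them, time stands still between calls to the robot, and variables do not carry over. Pictures are saved under pics/ and viewed, at most 10 in all, crops included, and the job is handed in when it is done.

Besides the shell and the picture viewer there is one more tool, called by a JSON object that holds its "fn" and its "kwargs", one argument or row to a line. play_rows: Moves the arm, as the interface text tells. Its arguments: {"type":"object","properties":{"targets":{"type":"array"},"grip_force":{"type":"number"}},"required":["targets"]}

```bash
mkdir -p pics; python3 - <<'E'
from workcell import status,cams,arm
import cv2,numpy as np
print(status.state())
ims=[]
for n in ("scene","side"):
    im=cams.camera(n)[:,:,::-1]; cv2.imwrite(f"pics/{n}1.png",im)
    i=cams.camera_info(n); print(n,{k:np.round(v,3).tolist() for k,v in i.items()})
print(np.round(cams.camera_info("wrist")["mount"],3))
E
```

```text
{'t': 0.0, 'q': array([ 1.01591360e+00,  1.59033727e-01,  1.59822620e+00,  1.07486088e-06,
        1.38620235e+00, -2.10089472e-01]), 'qd': array([ 2.37919981e-05, -7.09278290e-04,  1.14644671e-04,  9.85539852e-04,
       -5.13150538e-04,  1.06779452e-03]), 'joint_efforts': array([ 1.89113394e-03, -3.85549808e+01, -3.22114563e+01,  7.04437564e-02,
        3.75360344e-02, -1.59503129e-04]), 'position': array([0.19402751, 0.54060898, 0.21363056]), 'tcp_rot': array([-3.49388935e-04,  1.71543961e-01,  9.85176023e-01, -8.67067018e-04]), 'ft_force': array([-0.10393457,  0.63370386,  0.30899885]), 'ft_torque': array([0.00067227, 0.00208808, 0.00782321]), 'grasp_force': 0.0, 'width': 0.9982599951401405}
scene {'fx': 563.182, 'fy': 563.182, 'cx': 304.134, 'cy': 241.569, 'cam_to_world': [[0.623, -0.509, 0.594, -0.451], [-0.782, -0.395, 0.481, -0.983], [-0.01, -0.765, -0.644, 1.198], [0.0, 0.0, 0.0, 1.0]]}
side {'fx': 505.138, 'fy': 505.138, 'cx': 315.876, 'cy': 248.383, 'cam_to_world': [[-0.305, 0.818, -0.488, 1.303], [0.952, 0.257, -0.165, 0.113], [-0.009, -0.515, -0.857, 1.39], [0.0, 0.0, 0.0, 1.0]]}
[[ 0.002 -0.97  -0.242  0.067]
 [ 1.     0.002  0.     0.001]
 [ 0.    -0.242  0.97  -0.171]
 [ 0.     0.     0.     1.   ]]
```

View pics/scene1.png

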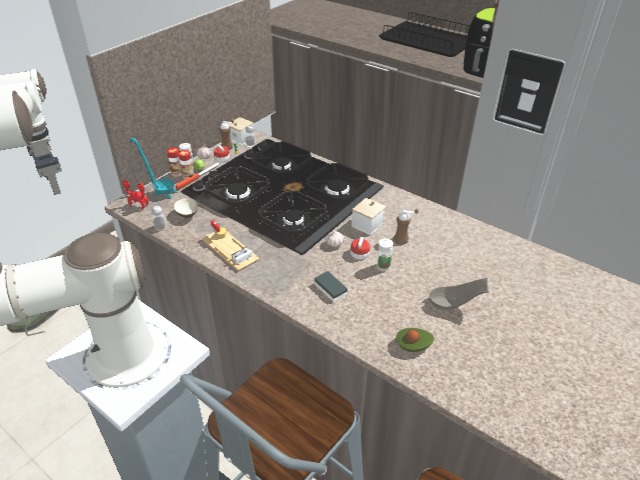

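View pics/side1.png

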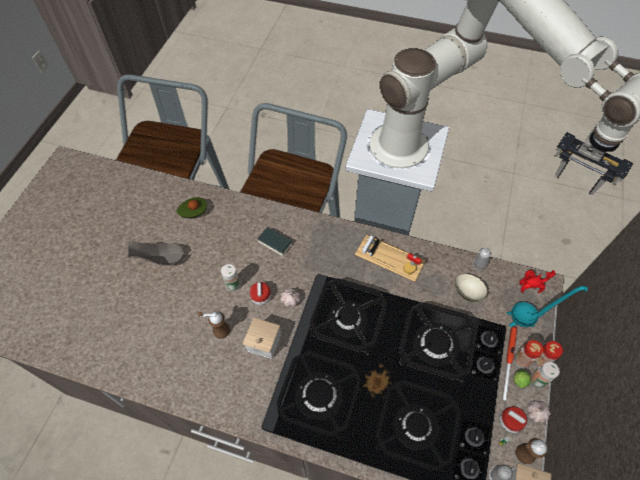

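```bash
cat >h.py <<'E'
import numpy as np
from workcell import status,cams,arm
from scipy.spatial.transform import Rotation as R
def pose(n,s=None):
    i=cams.camera_info(n)
    if n!="wrist": T=np.array(i["cam_to_world"])
    else:
        s=s or status.state(); B=np.eye(4); B[:3,3]=s["position"]
        B[:3,:3]=R.from_quat(np.roll(s["tcp_rot"],-1)).as_matrix(); T=B@np.array(i["mount"])
    return i,T
def ray(n,u,v,z,s=None):
    i,T=pose(n,s)
    d=T[:3,:3]@np.array([(u-i["cx"])/i["fx"],(v-i["cy"])/i["fy"],1])
    return T[:3,3]+d*(z-T[2,3])/d[2]
def proj(n,P,s=None):
    i,T=pose(n,s); p=T[:3,:3].T@(np.array(P)-T[:3,3]); return np.array([i["fx"]*p[0]/p[2]+i["cx"],i["fy"]*p[1]/p[2]+i["cy"]])
def yaw():
    m=R.from_quat(np.roll(status.state()["tcp_rot"],-1)).as_matrix(); return np.degrees(np.arctan2(m[1,1],m[0,1]))
E
python3 - <<'E'
from h import *
for n,k,u,v,z in [("side","stone",275,240,.028),("scene","stone",331,285,.028),("side","board",390,257,.012),("side","knob",414,260,.07),("scene","knob",215,227,.07),("side","dish",192,207,.03),("side","bowl",471,287,.03),("side","shaker",484,258,.06),("side","timer",260,292,.03),("side","garlic",290,298,.03),("side","jar",230,276,.05)]:
    print(n,k,np.round(ray(n,u,v,z),3))
print("yaw of closing axis",yaw())
E
python3 -c "
import cv2
a=cv2.imread('pics/side1.png')[210:310,200:500];cv2.imwrite('pics/c1.png',cv2.resize(a,(780,260),interpolation=3))"
```

```text
side stone [ 0.537 -0.282  0.028]
scene stone [ 0.521 -0.296  0.028]
side board [0.478 0.081 0.012]
side knob [0.502 0.153 0.07 ]
scene knob [0.471 0.131 0.07 ]
side dish [ 0.499 -0.588  0.03 ]
side bowl [0.518 0.336 0.03 ]
side shaker [0.425 0.353 0.06 ]
side timer [ 0.723 -0.261  0.03 ]
side garlic [ 0.715 -0.169  0.03 ]
side jar [ 0.709 -0.361  0.05 ]
yaw of closing axis 70.24466955831373
```

View pics/c1.png

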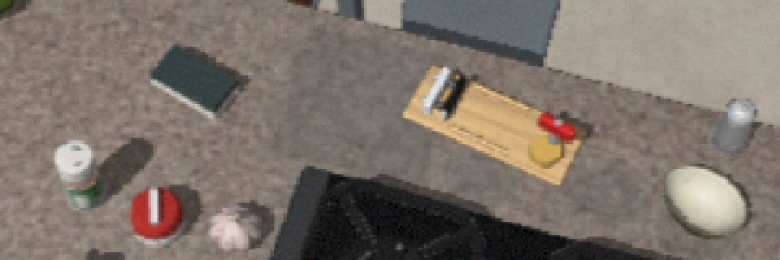

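{"fn": "play_rows", "kwargs": {
  "targets": [91, 17, -41, 3, -3.5, 91, 17, -41, 3, -3.5, 91, 17, -41, 3, -3.5, 91, 17, -41, 3, -3.5, 91, 17, -41, 3, -3.5, 91, 17, -41, 3, -3.5, 91, 17, -41, 3, -3.5, 91, 17, -41, 3, -3.5, 91, 17, -41, 3, -3.5, 91, 17, -41, 3, -3.5, 91, 17, -41, 3, -3.5, 91, 17, -41, 3, -3.5, 91, 17, -41, 3, -3.5, 91, 17, -41, 3, -3.5, 91, 17, -41, 3, -3.5, 91, 17, -41, 3, -3.5, 91, 17, -41, 3, -3.5, 91, 17, -41, 3, -3.5, 91, 17, -41, 3, -3.5, 91, 17, -41, 3, -3.5]
}}

```text
t: 2.1
position: [0.5346, -0.2805, 0.2741]
tcp_rot: [-0.001, 0.707, 0.708, 0.0]
ft_force: [0.2, 0.7, 0.3]
width: 0.991
grasp_force: 0.0
```

{"fn": "play_rows", "kwargs": {
  "targets": [91, 0, 0, 0, 0, 91, 0, 0, 0, 0, 91, 0, 0, 0, 0],
  "grip_force": 8
}}

```text
t: 2.4
position: [0.5341, -0.2777, 0.2744]
tcp_rot: [-0.0, 0.705, 0.709, 0.0]
ft_force: [0.6, 0.7, 0.3]
width: 0.99
grasp_force: 0.0
```

```bash
python3 - <<'E'
from h import *; import cv2
s=status.state(); im=cams.camera("wrist")[:,:,::-1]; cv2.imwrite("pics/w1.png",im)
print(s["t"],s["position"],yaw(),s["q"])
i,T=pose("wrist",s);print(np.round(T,3))
E
```

```text
2.4 [ 0.53406346 -0.27767076  0.27440907] 0.3342157807801476 [-6.80159042e-01  1.95697549e-01  1.43721367e+00  3.10993052e-04
  1.50955036e+00 -6.85711757e-01]
[[ 1.     0.008  0.001  0.535]
 [ 0.008 -0.97  -0.242 -0.209]
 [-0.001  0.242 -0.97   0.445]
 [ 0.     0.     0.     1.   ]]
```

View pics/w1.png

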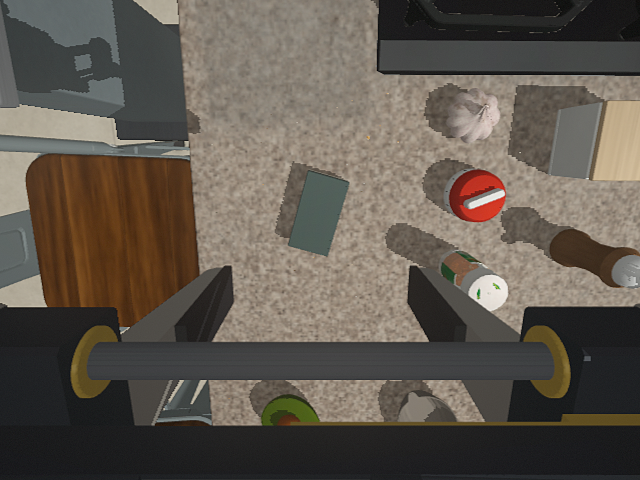

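The wrist view shows the stone's top face with corners about (307,168), (348,182), (327,256), (288,243), and its long axis leaning toward +x at the +y end. The timer and jar are clear to the right.

```bash
python3 - <<'E'
from h import *; import cv2
s=status.state(); im=cv2.imread("pics/w1.png")
hsv=cv2.cvtColor(im,cv2.COLOR_BGR2HSV)
roi=np.zeros(im.shape[:2],np.uint8); roi[155:268,275:360]=255
m=cv2.inRange(hsv,(70,30,40),(105,255,140))&roi
m=cv2.morphologyEx(m,cv2.MORPH_OPEN,np.ones((3,3)))
c=max(cv2.findContours(m,0,2)[0],key=cv2.contourArea)
b=cv2.boxPoints(cv2.minAreaRect(c)); print(b)
for B in (b,np.array([(307,168),(348,182),(327,256),(288,243)],float)):
    P=np.array([ray("wrist",u,v,.028,s)[:2] for u,v in B]); C=P.mean(0)
    r=cv2.minAreaRect((P*1000).astype(np.float32)); print(np.round(P,4),C,r)
E
```

```text
[[286.64148 244.75468]
 [307.9245  170.26414]
 [348.60376 181.8868 ]
 [327.32074 256.37732]]
[[ 0.4942 -0.3238]
 [ 0.5207 -0.2327]
 [ 0.5689 -0.2459]
 [ 0.5449 -0.3384]] [ 0.53216624 -0.28520187] ((532.8321533203125, -285.19989013671875), (95.60076141357422, 52.705318450927734), 73.86322021484375)
[[ 0.5196 -0.2301]
 [ 0.5682 -0.246 ]
 [ 0.5445 -0.338 ]
 [ 0.4959 -0.3215]] [ 0.53204427 -0.28389522] ((532.0171508789062, -284.01983642578125), (98.20850372314453, 51.07183074951172), 75.50980377197266)
```

{"fn": "play_rows", "kwargs": {
  "targets": [91, -4, -14, -20, -4, 91, -4, -14, -40, -4, 91, -4, -13, -40, -4, 91, 0, 0, -40, -4, 91, 0, 0, -40, 0, 91, 0, 0, -30, 0, 91, 0, 0, -20, 0, 91, 0, 0, 0, 0, 91, 0, 0, 0, 0]
}}

```text
t: 3.35
position: [0.5227, -0.3192, 0.0456]
tcp_rot: [0.0, 0.797, 0.604, 0.0]
ft_force: [0.9, -0.2, 0.3]
width: 0.989
grasp_force: 0.0
```

```bash
python3 - <<'E'
from h import *
s=status.state(); print(s["position"],yaw(),s["ft_force"])
E
```

```text
[ 0.52272058 -0.3192189   0.04563274] -15.68761079409194 [ 0.92222304 -0.19646369  0.29913636]
```

{"fn": "play_rows", "kwargs": {
  "targets": [91, 0, 0, -15, 0, 91, 0, 0, -15, 0, 91, 0, 0, -11, 0, 70, 0, 0, 0, 0, 40, 0, 0, 0, 0, 40, 0, 0, 0, 0, 40, 0, 0, 0, 0, 40, 0, 0, 0, 0, 40, 0, 0, 0, 0, 40, 0, 0, 0, 0],
  "grip_force": 8
}}

```text
t: 4.35
position: [0.5224, -0.32, 0.004]
tcp_rot: [0.0, 0.797, 0.604, -0.0]
ft_force: [-0.8, 0.1, 2.5]
width: 0.563
grasp_force: 8.0
```

```bash
python3 - <<'E'
import numpy as np
u=np.array([np.cos(np.radians(74.5)),np.sin(np.radians(74.5))])
R=np.hypot(84,18);a=np.arctan2(18,84)+np.radians(np.arange(0,91,5))
x=-R*np.cos(a);z=R*np.sin(a)
P=np.c_[x*u[0],x*u[1],z];print(np.round(np.diff(np.round(P-P[0]),axis=0)).tolist())
E
```

```text
[[1.0, 2.0, 7.0], [0.0, 2.0, 7.0], [1.0, 3.0, 7.0], [1.0, 4.0, 7.0], [1.0, 4.0, 6.0], [1.0, 5.0, 6.0], [2.0, 5.0, 5.0], [1.0, 5.0, 5.0], [2.0, 6.0, 4.0], [2.0, 6.0, 4.0], [2.0, 7.0, 3.0], [1.0, 6.0, 3.0], [2.0, 7.0, 2.0], [2.0, 8.0, 1.0], [2.0, 7.0, 1.0], [2.0, 7.0, 0.0], [2.0, 7.0, -1.0], [2.0, 7.0, -1.0]]
```

{"fn": "play_rows", "kwargs": {
  "targets": [40, 1, 2, 7, 0, 40, 0, 2, 7, 0, 40, 1, 3, 7, 0, 40, 1, 4, 7, 0, 40, 1, 4, 6, 0, 40, 1, 5, 6, 0, 40, 2, 5, 5, 0, 40, 1, 5, 5, 0, 40, 2, 6, 4, 0]
}}

```text
t: 5.25
position: [0.5325, -0.2834, 0.058]
tcp_rot: [0.0, 0.797, 0.604, 0.0]
ft_force: [0.0, -0.1, -2.5]
width: 0.568
grasp_force: 8.0
```

```bash
python3 - <<'E'
from h import *; import cv2
im=[cams.camera(n)[:,:,::-1] for n in ("scene","side")]
a=cv2.resize(im[0][220:340,260:400],(466,400),interpolation=3); b=cv2.resize(im[1][190:290,220:330],(330,400),interpolation=3)
cv2.imwrite("pics/t1.png",np.hstack([a,b[:,:]]))
E
```

```text
(no output)
```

View pics/t1.png

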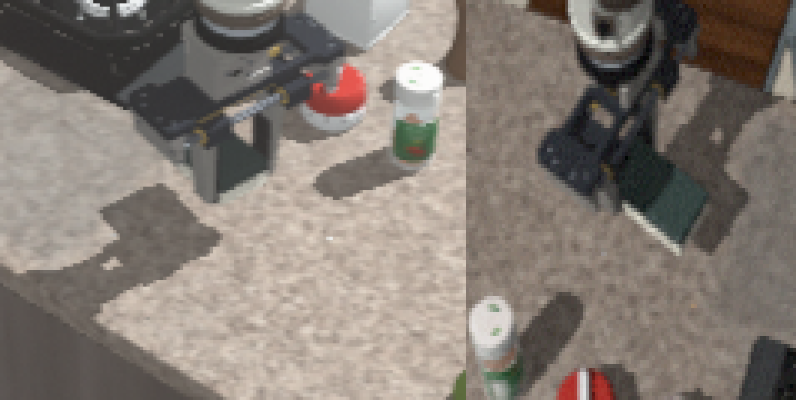

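The stone is tilted by about 45° and its lower end still rests on the worktop, so it is pivoting in the pads as planned.

{"fn": "play_rows", "kwargs": {
  "targets": [40, 2, 6, 4, 0, 40, 2, 7, 3, 0, 40, 1, 6, 3, 0, 40, 2, 7, 2, 0, 40, 2, 8, 1, 0, 40, 2, 7, 1, 0, 40, 2, 7, 0, 0, 40, 2, 7, -1, 0, 40, 2, 7, -1, 0, 40, 0, 0, 0, 0, 40, 0, 0, 0, 0]
}}

```text
t: 6.45
position: [0.5493, -0.2217, 0.0695]
tcp_rot: [-0.0, 0.797, 0.604, -0.0]
ft_force: [-0.6, 0.5, -2.7]
width: 0.566
grasp_force: 8.0
```

```bash
python3 - <<'E'
from h import *; import cv2
im=[cams.camera(n)[:,:,::-1] for n in ("scene","side")]
a=cv2.resize(im[0][220:340,260:400],(466,400),interpolation=3); b=cv2.resize(im[1][190:290,220:330],(330,400),interpolation=3)
cv2.imwrite("pics/t2.png",np.hstack([a,b[:,:]]))
print(status.state())
E
```

```text
{'t': 6.55, 'q': array([-5.87943541e-01,  3.52974842e-01,  1.66668764e+00, -1.94387606e-04,
        1.12182299e+00, -3.12690403e-01]), 'qd': array([-0.00247447, -0.00251768, -0.00040671,  0.00303554,  0.00114575,
        0.00077412]), 'joint_efforts': array([ 2.17900048e-01, -4.40252388e+01, -2.97771746e+01,  1.49119184e-01,
        7.38351094e-02, -1.56865002e-05]), 'position': array([ 0.54933144, -0.22214569,  0.06959762]), 'tcp_rot': array([ 7.94051191e-05,  7.97404964e-01,  6.03444540e-01, -6.50704345e-05]), 'ft_force': array([-0.01979733, -0.11446879, -2.67108137]), 'ft_torque': array([-0.17440416,  0.10929984, -0.01509407]), 'grasp_force': 7.999797910451889, 'width': 0.5654309522342356}
```

View pics/t2.png

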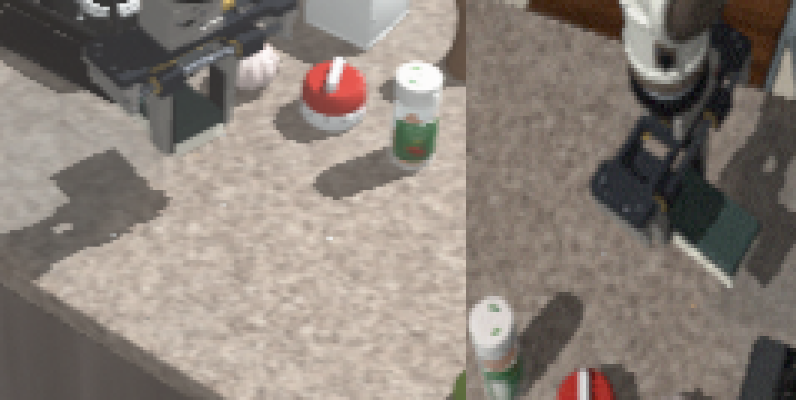

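{"fn": "play_rows", "kwargs": {
  "targets": [40, 0, 0, 4, 0, 40, 0, 0, 0, 0, 40, 0, 0, 0, 0],
  "grip_force": 6
}}

```text
t: 6.85
position: [0.5495, -0.2222, 0.0739]
tcp_rot: [0.0, 0.797, 0.603, 0.0]
ft_force: [-0.5, -0.9, -2.4]
width: 0.567
grasp_force: 6.0
```

```bash
python3 - <<'E'
from h import *
s=status.state();print(s["position"],s["ft_force"],s["ft_torque"],s["grasp_force"])
E
```

```text
[ 0.54949516 -0.22218741  0.07389217] [-0.53687511 -0.85296491 -2.40404857] [-1.47598598e-01  1.18293925e-01 -8.56108323e-05] 5.999874249100685
```

{"fn": "play_rows", "kwargs": {
  "targets": [40, 0, 0, 0, 0, 40, 0, 0, 0, 0],
  "grip_force": 5
}}

```text
t: 7.05
position: [0.5493, -0.2218, 0.0735]
tcp_rot: [-0.0, 0.797, 0.603, -0.0]
ft_force: [0.1, 0.0, -2.8]
width: 0.57
grasp_force: 5.0
```

```bash
python3 - <<'E'
from h import *
s=status.state();print(s["position"],s["ft_force"],s["ft_torque"],s["grasp_force"])
E
```

```text
[ 0.54927268 -0.22184249  0.07350776] [ 0.1207393   0.03212157 -2.8342075 ] [-0.12094164  0.08875892 -0.02567249] 4.999841004610062
```

{"fn": "play_rows", "kwargs": {
  "targets": [40, 0, 0, 0, 0, 40, 0, 0, 0, 0],
  "grip_force": 4.3
}}

```text
t: 7.25
position: [0.5493, -0.2218, 0.0735]
tcp_rot: [-0.0, 0.797, 0.603, 0.0]
ft_force: [-0.5, 1.0, -3.2]
width: 0.566
grasp_force: 4.3
```

```bash
python3 - <<'E'
from h import *
s=status.state();print(s["position"],s["ft_force"],s["ft_torque"],s["grasp_force"])
E
```

```text
[ 0.54933809 -0.2218221   0.07354967] [-0.47358242  1.03920303 -3.23958183] [-0.14976401  0.0451886   0.0131363 ] 4.300017133355141
```

{"fn": "play_rows", "kwargs": {
  "targets": [40, 0, 0, 0, 0, 40, 0, 0, 0, 0],
  "grip_force": 3.6
}}

```text
t: 7.45
position: [0.5494, -0.2219, 0.0736]
tcp_rot: [-0.0, 0.797, 0.604, 0.0]
ft_force: [0.2, 0.1, -2.6]
width: 0.566
grasp_force: 3.6
```

{"fn": "play_rows", "kwargs": {
  "targets": [40, 0, 0, 0, 0, 40, 0, 0, 0, 0],
  "grip_force": 3.1
}}

```text
t: 7.65
position: [0.5494, -0.2219, 0.0736]
tcp_rot: [-0.0, 0.797, 0.604, -0.0]
ft_force: [-0.1, -0.7, -2.0]
width: 0.565
grasp_force: 3.1
```

```bash
python3 - <<'E'
from h import *; import cv2
im=[cams.camera(n)[:,:,::-1] for n in ("scene","side")]
cv2.imwrite("pics/scene3.png",im[0]);cv2.imwrite("pics/side3.png",im[1])
a=cv2.resize(im[0][220:340,260:400],(466,400),interpolation=3); b=cv2.resize(im[1][190:290,220:330],(330,400),interpolation=3)
cv2.imwrite("pics/t3.png",np.hstack([a,b[:,:]]))
E
```

```text
(no output)
```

View pics/t3.png

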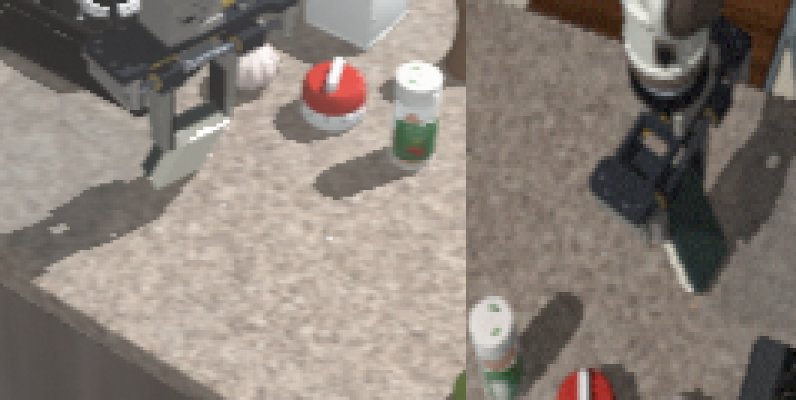

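```bash
cat >>h.py <<'E'
def corners(th,p,zoff=.004,a=.036,yw=74.5):
    # stone corners at far end; th tilt from flat; p = grip point
    u=np.array([np.cos(np.radians(yw)),np.sin(np.radians(yw)),0]);w=np.array([u[1],-u[0],0]);k=np.array([0,0,1.])
    t=np.radians(th); ax=np.cos(t)*u-np.sin(t)*k; n=np.sin(t)*u+np.cos(t)*k   # n: coarse normal
    c=p+a*ax-zoff*n
    return {(e,s,f):c+e*.048*ax+s*.026*w+f*.014*n for e in(1,-1) for s in(1,-1) for f in(1,-1)}
E
python3 - <<'E'
from h import *
s=status.state();p=s["position"]+[0,0,.019]
for th in (50,60,70,80,90):
    c=corners(th,p)
    f=lambda q:(round(466+(q[0]-220)*3),round((q[1]-190)*4)); g=lambda q:(round((q[0]-260)*3.33),round((q[1]-220)*3.33))
    print(th,{k:(f(proj("side",v)),g(proj("scene",v))) for k,v in c.items() if k[0]==1}, round(min(v[2] for v in c.values()),4))
E
```

```text
50 {(1, 1, 1): ((715, 290), (172, 112)), (1, 1, -1): ((699, 288), (186, 138)), (1, -1, 1): ((743, 241), (127, 134)), (1, -1, -1): ((727, 240), (141, 161))} 0.0167
60 {(1, 1, 1): ((707, 289), (179, 126)), (1, 1, -1): ((688, 283), (195, 151)), (1, -1, 1): ((735, 241), (134, 148)), (1, -1, -1): ((716, 235), (150, 174))} 0.0109
70 {(1, 1, 1): ((697, 286), (187, 139)), (1, 1, -1): ((677, 276), (204, 162)), (1, -1, 1): ((725, 238), (142, 162)), (1, -1, -1): ((705, 229), (159, 185))} 0.0076
80 {(1, 1, 1): ((686, 281), (196, 151)), (1, 1, -1): ((665, 268), (214, 172)), (1, -1, 1): ((714, 234), (151, 174)), (1, -1, -1): ((693, 221), (169, 195))} 0.0068
90 {(1, 1, 1): ((675, 275), (205, 162)), (1, 1, -1): ((654, 258), (224, 179)), (1, -1, 1): ((703, 227), (160, 185)), (1, -1, -1): ((682, 211), (179, 202))} 0.0086
```

{"fn": "play_rows", "kwargs": {
  "targets": [40, 0, 0, -3, 0, 40, 0, 0, -3, 0, 40, 0, 0, -2, 0, 40, 1, 4, 0, 0, 40, 1, 4, 0, 0, 40, 1, 4, 0, 0, 40, 1, 4, 0, 0, 40, 2, 4, 0, 0, 40, 1, 4, 0, 0, 40, 1, 4, 0, 0, 40, 1, 4, 0, 0, 40, 1, 4, 0, 0, 40, 1, 4, 0, 0, 40, 0, 0, 0, 0]
}}

```text
t: 9.15
position: [0.5601, -0.181, 0.0651]
tcp_rot: [-0.001, 0.797, 0.604, -0.0]
ft_force: [0.5, -0.3, -2.6]
width: 0.567
grasp_force: 3.1
```

```bash
python3 - <<'E'
from h import *; import cv2
im=[cams.camera(n)[:,:,::-1] for n in ("scene","side")]
s=status.state();p=s["position"]+[0,0,.019];print(p)
a=cv2.resize(im[0][210:310,250:370],(480,400),interpolation=3); b=cv2.resize(im[1][190:290,250:330],(320,400),interpolation=3)
cv2.imwrite("pics/t4.png",np.hstack([a,b[:,:]]))
for th in (70,80,90,100):
    c=corners(th,p)
    f=lambda q:(round(480+(q[0]-250)*4),round((q[1]-190)*4)); g=lambda q:(round((q[0]-250)*4),round((q[1]-210)*4))
    print(th,{k:(f(proj("side",v)),g(proj("scene",v))) for k,v in c.items() if k[0]==1}, round(min(v[2] for v in c.values()),4))
E
```

```text
[ 0.56014925 -0.18161666  0.08431944]
70 {(1, 1, 1): ((713, 317), (233, 187)), (1, 1, -1): ((685, 306), (253, 214)), (1, -1, 1): ((750, 268), (180, 213)), (1, -1, -1): ((722, 259), (199, 241))} -0.0008
80 {(1, 1, 1): ((699, 312), (243, 201)), (1, 1, -1): ((670, 298), (264, 225)), (1, -1, 1): ((735, 263), (190, 228)), (1, -1, -1): ((706, 250), (211, 252))} -0.0015
90 {(1, 1, 1): ((683, 305), (254, 214)), (1, 1, -1): ((654, 288), (276, 233)), (1, -1, 1): ((720, 257), (201, 241)), (1, -1, -1): ((691, 240), (222, 261))} 0.0003
100 {(1, 1, 1): ((668, 296), (265, 225)), (1, 1, -1): ((639, 276), (287, 239)), (1, -1, 1): ((705, 248), (212, 252)), (1, -1, -1): ((676, 229), (233, 267))} -0.0001
```

View pics/t4.png

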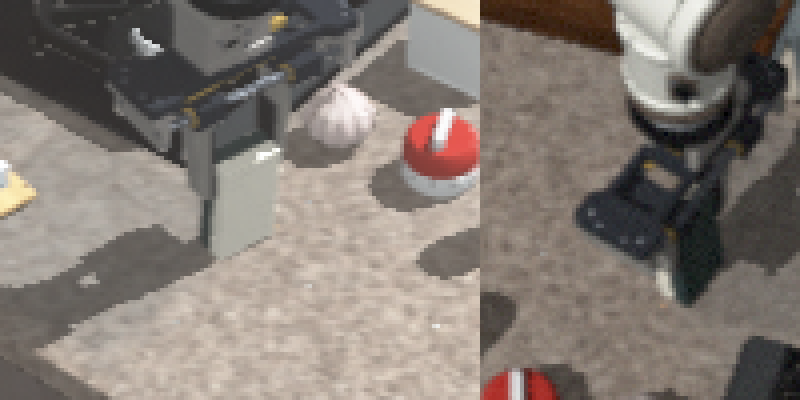

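The stone now hangs at about 89°, with its bottom edge close to the worktop. I'll press it down slightly so it sits flat, then release.

{"fn": "play_rows", "kwargs": {
  "targets": [40, 0, 0, -1, 0, 40, 0, 0, -1, 0, 40, 0, 0, -1, 0, 40, 0, 0, -1, 0, 40, 0, 0, 0, 0, 40, 0, 0, 0, 0]
}}

```text
t: 9.85
position: [0.5606, -0.1819, 0.0619]
tcp_rot: [0.0, 0.797, 0.604, 0.0]
ft_force: [-1.7, 2.0, 5.9]
width: 0.564
grasp_force: 3.1
```

```bash
python3 - <<'E'
from h import *
s=status.state();print(s["position"],s["ft_force"],s["ft_torque"],s["grasp_force"],s["width"])
E
```

```text
[ 0.56055715 -0.18193799  0.0618864 ] [-1.69600166  1.99152971  5.92423552] [ 0.21387264  0.51239324 -0.03407487] 3.1032824143767357 0.5635662069852949
```

{"fn": "play_rows", "kwargs": {
  "targets": [53, 0, 0, 0, 0, 54, 0, 0, 0, 0, 56, 0, 0, 0, 0, 60, 0, 0, 0, 0, 66, 0, 0, 0, 0, 72, 0, 0, 0, 0, 72, 0, 0, 0, 0, 72, 0, 0, 0, 0, 72, 0, 0, 0, 0]
}}

```text
t: 10.75
position: [0.5604, -0.1819, 0.0616]
tcp_rot: [-0.0, 0.797, 0.604, 0.0]
ft_force: [-0.6, 0.3, -0.3]
width: 0.782
grasp_force: 0.0
```

```bash
python3 - <<'E'
from h import *; import cv2
s=status.state();print(s["position"],s["ft_force"],s["width"])
for n in ("scene","side","wrist"):
    im=cams.camera(n)[:,:,::-1]; cv2.imwrite(f"pics/{n}5.png",im)
# model: where the standing stone should project, vs. silhouettes
p=s["position"]+[0,0,.019]
im=cv2.imread("pics/side5.png");h=cv2.cvtColor(im,cv2.COLOR_BGR2HSV)
m=cv2.inRange(h,(65,35,15),(110,255,140)); m[:210]=0;m[290:]=0;m[:,:270]=0;m[:,330:]=0
c=max(cv2.findContours(m,0,2)[0],key=cv2.contourArea);print(cv2.approxPolyDP(c,1.2,True)[:,0].tolist())
for d in (-.006,0.,.006):
  for th in (90,):
    q=corners(th,p*[1,1,0]+[0,0,.084],d)
    print(d,{k:np.round(proj("side",v),1).tolist() for k,v in q.items() if k[2]==1})
E
```

```text
[ 0.56035123 -0.18186286  0.061603  ] [-0.61625405  0.31583736 -0.30562841] 0.7824350808278113
[[290, 239], [293, 244], [285, 252], [284, 251], [287, 251], [289, 254], [290, 253], [289, 254], [286, 250], [289, 247], [296, 247], [290, 248], [289, 247], [296, 243], [299, 246], [303, 245], [304, 248], [299, 249], [300, 250], [298, 253], [300, 254], [299, 262], [302, 265], [302, 262], [305, 261], [304, 259], [309, 256], [310, 250], [308, 247], [310, 247], [309, 241], [311, 239], [308, 239], [302, 246], [299, 246], [295, 241], [293, 244], [292, 240]]
-0.006 {(1, 1, 1): [303.4, 267.8], (1, -1, 1): [312.5, 255.8], (-1, 1, 1): [302.4, 252.2], (-1, -1, 1): [312.1, 239.8]}
0.0 {(1, 1, 1): [301.8, 266.9], (1, -1, 1): [311.0, 254.9], (-1, 1, 1): [300.8, 251.3], (-1, -1, 1): [310.4, 238.9]}
0.006 {(1, 1, 1): [300.2, 266.0], (1, -1, 1): [309.4, 254.0], (-1, 1, 1): [299.1, 250.3], (-1, -1, 1): [308.8, 237.9]}
```

```bash
python3 - <<'E'
from h import *; import cv2
s=status.state();p=s["position"]+[0,0,.019]
im=cv2.imread("pics/wrist5.png");h=cv2.cvtColor(im,cv2.COLOR_BGR2HSV)
for th,d in ((90,0.),(90,.006),(85,0.)):
    q=corners(th,p*[1,1,0]+[0,0,.084],d)
    print(th,d,{k:np.round(proj("wrist",v,s)).astype(int).tolist() for k,v in q.items()})
q=corners(90,p*[1,1,0]+[0,0,.084],.003)
g=np.array([proj("wrist",v,s) for v in q.values()]);print(g.min(0),g.max(0))
# column / row colour profiles
c=int((g[:,0].min()+g[:,0].max())/2)
for r in range(100,480,10): print(r,h[r,c].tolist(),end=' ')
E
```

```text
90 0.0 {(1, 1, 1): [356, 232], (1, 1, -1): [356, 271], (1, -1, 1): [280, 232], (1, -1, -1): [282, 271], (-1, 1, 1): [380, 285], (-1, 1, -1): [377, 345], (-1, -1, 1): [255, 285], (-1, -1, -1): [258, 345]}
90 0.006 {(1, 1, 1): [356, 241], (1, 1, -1): [355, 279], (1, -1, 1): [281, 241], (1, -1, -1): [282, 279], (-1, 1, 1): [379, 298], (-1, 1, -1): [377, 357], (-1, -1, 1): [256, 299], (-1, -1, -1): [259, 358]}
85 0.0 {(1, 1, 1): [357, 222], (1, 1, -1): [356, 261], (1, -1, 1): [280, 222], (1, -1, -1): [281, 261], (-1, 1, 1): [380, 289], (-1, 1, -1): [377, 346], (-1, -1, 1): [255, 289], (-1, -1, -1): [259, 346]}
[255.28631732 236.41707595] [379.27855185 351.51166719]
100 [16, 37, 143] 110 [17, 33, 156] 120 [20, 31, 150] 130 [19, 37, 145] 140 [18, 38, 153] 150 [16, 36, 148] 160 [15, 34, 149] 170 [18, 39, 145] 180 [19, 34, 156] 190 [17, 38, 155] 200 [21, 38, 155] 210 [18, 34, 151] 220 [19, 37, 152] 230 [17, 45, 102] 240 [65, 29, 53] 250 [60, 29, 53] 260 [65, 31, 50] 270 [73, 35, 51] 280 [66, 25, 51] 290 [75, 43, 60] 300 [75, 35, 59] 310 [78, 21, 60] 320 [25, 27, 159] 330 [25, 29, 158] 340 [23, 26, 165] 350 [98, 11, 90] 360 [90, 10, 74] 370 [135, 6, 79] 380 [16, 41, 193] 390 [16, 49, 168] 400 [16, 51, 159] 410 [15, 47, 152] 420 [13, 38, 167] 430 [15, 11, 45] 440 [15, 13, 40] 450 [0, 13, 39] 460 [150, 14, 37] 470 [150, 13, 38]
```

{"fn": "play_rows", "kwargs": {
  "targets": [72, -1, -5, 0, 0, 72, 0, 0, 0, 0, 60, 0, 0, 0, 0, 48, 0, 0, 0, 0, 40, 0, 0, 0, 0, 40, 0, 0, 0, 0, 40, 0, 0, 0, 0, 40, 0, 0, 0, 0],
  "grip_force": 4
}}

```text
t: 11.7
position: [0.5593, -0.1868, 0.0616]
tcp_rot: [-0.0, 0.797, 0.604, -0.0]
ft_force: [-1.3, -1.0, 0.1]
width: 0.568
grasp_force: 4.0
```

{"fn": "play_rows", "kwargs": {
  "targets": [40, 1, 3.5, 0, 0, 40, 1, 3.5, 0, 0, 40, 1, 3.5, 0, 0, 40, 1, 3.5, 0, 0, 40, 1, 3.5, 0, 0, 40, 1, 3.5, 0, 0, 40, 1, 3.5, 0, 0, 40, 1, 3.5, 0, 0, 40, 1, 3.5, 0, 0, 40, 1, 3.5, 0, 0, 40, 0, 0, 0, 0]
}}

```text
t: 12.8
position: [0.5693, -0.151, 0.0611]
tcp_rot: [-0.0, 0.797, 0.604, 0.0]
ft_force: [0.2, -0.5, -2.2]
width: 0.564
grasp_force: 4.0
```

```bash
cat >chk.py <<'E'
from h import *; import cv2,sys
s=status.state();print(s["t"],s["position"],s["ft_force"],s["ft_torque"],s["width"])
k=sys.argv[1]
for n in ("scene","side","wrist"): cv2.imwrite(f"pics/{n}{k}.png",cams.camera(n)[:,:,::-1])
h=cv2.cvtColor(cv2.imread(f"pics/wrist{k}.png"),cv2.COLOR_BGR2HSV)
q=h[:,308:324].astype(float).mean(1)
print([(r,q[r].astype(int).tolist()) for r in range(40,420,8)])
E
python3 chk.py 6; python3 - <<'E'
from h import *
s=status.state();p=s["position"]+[0,0,.019]
for th in (90,100,110,120):
    q=corners(th,p,-.005,.033); print(th,{k:int(proj("wrist",v,s)[1]) for k,v in q.items() if k[1]==1},min(v[2] for v in q.values()))
E
```

```text
12.8 [ 0.56928937 -0.1510428   0.06111017] [ 0.20499652 -0.53973234 -2.17045   ] [-0.10508527  0.06763062  0.02114873] 0.5642136692509327
[(40, [18, 16, 38]), (48, [33, 22, 45]), (56, [11, 26, 52]), (64, [29, 30, 59]), (72, [39, 30, 70]), (80, [14, 34, 80]), (88, [18, 33, 111]), (96, [15, 34, 147]), (104, [17, 36, 167]), (112, [16, 39, 164]), (120, [16, 40, 151]), (128, [16, 38, 163]), (136, [17, 38, 169]), (144, [16, 35, 169]), (152, [17, 36, 161]), (160, [17, 36, 168]), (168, [17, 31, 159]), (176, [17, 33, 159]), (184, [17, 33, 157]), (192, [16, 36, 163]), (200, [17, 34, 157]), (208, [16, 32, 157]), (216, [17, 33, 155]), (224, [17, 33, 155]), (232, [17, 34, 160]), (240, [16, 38, 126]), (248, [17, 38, 106]), (256, [17, 38, 105]), (264, [70, 20, 75]), (272, [73, 27, 76]), (280, [67, 26, 78]), (288, [68, 20, 74]), (296, [24, 24, 178]), (304, [24, 24, 178]), (312, [24, 24, 178]), (320, [23, 25, 178]), (328, [16, 40, 167]), (336, [16, 44, 172]), (344, [69, 2, 73]), (352, [30, 2, 78]), (360, [79, 5, 80]), (368, [110, 4, 84]), (376, [110, 5, 80]), (384, [16, 43, 179]), (392, [15, 43, 176]), (400, [16, 42, 170]), (408, [15, 47, 173]), (416, [16, 45, 168])]
90 {(1, 1, 1): 224, (1, 1, -1): 263, (-1, 1, 1): 273, (-1, 1, -1): 334} -0.0006095697571252565
100 {(1, 1, 1): 244, (1, 1, -1): 284, (-1, 1, 1): 265, (-1, 1, -1): 330} -0.002678313126785779
110 {(1, 1, 1): 264, (1, 1, -1): 304, (-1, 1, 1): 258, (-1, 1, -1): 324} -0.002223054763971541
120 {(1, 1, 1): 284, (1, 1, -1): 325, (-1, 1, 1): 253, (-1, 1, -1): 318} 0.000742372536335213
```

```bash
python3 - <<'E'
import numpy as np
u=np.array([np.cos(np.radians(74.5)),np.sin(np.radians(74.5))])
R=80;a=np.radians(np.arange(94,167,4))
x=-R*np.cos(a);z=R*np.sin(a)
P=np.c_[x*u[0],x*u[1],z];P=np.round(P-P[0]);print(P[-1],np.diff(P,axis=0).astype(int).tolist())
E
```

```text
[ 19.  69. -60.] [[1, 5, -1], [2, 6, -1], [1, 5, -1], [2, 5, -2], [1, 5, -2], [2, 5, -2], [1, 4, -3], [1, 5, -3], [1, 4, -4], [1, 4, -3], [1, 4, -4], [1, 3, -5], [1, 4, -4], [1, 2, -5], [1, 3, -5], [0, 2, -5], [1, 2, -5], [0, 1, -5]]
```

{"fn": "play_rows", "kwargs": {
  "targets": [40, 1, 5, -1, 0, 40, 2, 6, -1, 0, 40, 1, 5, -1, 0, 40, 2, 5, -2, 0, 40, 1, 5, -2, 0, 40, 2, 5, -2, 0, 40, 1, 4, -3, 0, 40, 1, 5, -3, 0, 40, 0, 0, 0, 0]
}}

```text
t: 13.85
position: [0.5805, -0.1111, 0.0461]
tcp_rot: [-0.0, 0.797, 0.604, 0.0]
ft_force: [-0.4, -0.4, -2.2]
width: 0.57
grasp_force: 4.0
```

```bash
python3 chk.py 7; python3 - <<'E'
from h import *
s=status.state();p=s["position"]+[0,0,.019]
for th in (110,120,130,140,150):
    q=corners(th,p,-.005,.032); print(th,{k:int(proj("wrist",v,s)[1]) for k,v in q.items() if k[1]==1},min(v[2] for v in q.values()))
E
```

```text
13.85 [ 0.58053818 -0.11107358  0.04609552] [-0.42211553 -0.36230223 -2.22499351] [-0.01183591  0.0356883   0.00852678] 0.5697245381923445
[(40, [22, 13, 38]), (48, [52, 15, 39]), (56, [12, 18, 39]), (64, [23, 19, 40]), (72, [11, 16, 40]), (80, [10, 18, 40]), (88, [9, 16, 41]), (96, [22, 19, 42]), (104, [19, 20, 43]), (112, [33, 20, 43]), (120, [11, 20, 49]), (128, [12, 26, 56]), (136, [15, 26, 64]), (144, [42, 34, 80]), (152, [14, 34, 90]), (160, [15, 33, 131]), (168, [17, 35, 164]), (176, [16, 36, 171]), (184, [16, 38, 167]), (192, [17, 37, 165]), (200, [17, 37, 173]), (208, [18, 34, 178]), (216, [17, 34, 168]), (224, [17, 34, 168]), (232, [17, 33, 160]), (240, [18, 31, 144]), (248, [73, 28, 65]), (256, [72, 27, 68]), (264, [68, 24, 68]), (272, [77, 33, 60]), (280, [24, 27, 169]), (288, [24, 25, 169]), (296, [24, 27, 171]), (304, [24, 27, 161]), (312, [24, 27, 162]), (320, [24, 27, 162]), (328, [24, 27, 160]), (336, [24, 20, 232]), (344, [30, 6, 78]), (352, [40, 6, 84]), (360, [60, 5, 86]), (368, [63, 1, 89]), (376, [107, 2, 84]), (384, [16, 40, 187]), (392, [16, 41, 170]), (400, [15, 49, 175]), (408, [16, 41, 180]), (416, [15, 42, 167])]
110 {(1, 1, 1): 264, (1, 1, -1): 304, (-1, 1, 1): 258, (-1, 1, -1): 325} -0.01640215379407438
120 {(1, 1, 1): 284, (1, 1, -1): 325, (-1, 1, 1): 253, (-1, 1, -1): 318} -0.013510393710769081
130 {(1, 1, 1): 305, (1, 1, -1): 346, (-1, 1, 1): 249, (-1, 1, -1): 311} -0.008224881441576484
140 {(1, 1, 1): 326, (1, 1, -1): 368, (-1, 1, 1): 248, (-1, 1, -1): 303} -0.0007062146021977293
150 {(1, 1, 1): 347, (1, 1, -1): 390, (-1, 1, 1): 247, (-1, 1, -1): 295} 0.008817155920081676
```

{"fn": "play_rows", "kwargs": {
  "targets": [40, 1, 4, -4, 0, 40, 1, 4, -3, 0, 40, 1, 4, -4, 0, 40, 1, 3, -5, 0, 40, 1, 4, -4, 0, 40, 1, 2, -5, 0, 40, 1, 3, -5, 0, 40, 0, 2, -5, 0, 40, 1, 2, -4, 0, 40, 0, 1, -2, 0, 40, 0, 0, -1, 0, 40, 0, 0, 0, 0]
}}

```text
t: 15.2
position: [0.5882, -0.0842, 0.0084]
tcp_rot: [0.0, 0.797, 0.604, -0.002]
ft_force: [-17.5, -0.7, 27.6]
width: 0.563
grasp_force: 26.1
```

```bash
python3 chk.py 8; python3 - <<'E'
from h import *
s=status.state();p=s["position"]+[0,0,.019]
for th in (160,170,180):
    q=corners(th,p,-.005,.032); print(th,{k:int(proj("wrist",v,s)[1]) for k,v in q.items() if k[1]==1},min(v[2] for v in q.values()))
E
```

```text
15.2 [ 0.58815982 -0.08423753  0.00836575] [-17.52527711  -0.65321113  27.62035646] [-0.3711904   2.51307711 -0.21239262] 0.563411398315395
[(40, [85, 18, 33]), (48, [90, 20, 40]), (56, [49, 11, 38]), (64, [60, 9, 36]), (72, [31, 8, 36]), (80, [47, 8, 37]), (88, [58, 8, 37]), (96, [71, 10, 37]), (104, [48, 9, 38]), (112, [28, 6, 37]), (120, [47, 9, 38]), (128, [48, 11, 39]), (136, [36, 9, 39]), (144, [36, 10, 39]), (152, [44, 10, 40]), (160, [25, 10, 40]), (168, [35, 10, 40]), (176, [35, 10, 39]), (184, [22, 17, 46]), (192, [20, 22, 56]), (200, [32, 25, 68]), (208, [24, 29, 78]), (216, [36, 29, 82]), (224, [22, 32, 104]), (232, [17, 40, 110]), (240, [16, 42, 109]), (248, [67, 23, 58]), (256, [23, 31, 154]), (264, [24, 27, 163]), (272, [24, 25, 173]), (280, [24, 26, 174]), (288, [24, 25, 174]), (296, [24, 26, 174]), (304, [24, 26, 174]), (312, [24, 26, 174]), (320, [24, 26, 174]), (328, [24, 26, 175]), (336, [24, 26, 174]), (344, [29, 10, 84]), (352, [29, 12, 91]), (360, [35, 12, 95]), (368, [25, 11, 101]), (376, [24, 14, 100]), (384, [25, 18, 249]), (392, [24, 18, 249]), (400, [24, 18, 248]), (408, [24, 19, 248]), (416, [24, 19, 248])]
160 {(1, 1, 1): 369, (1, 1, -1): 412, (-1, 1, 1): 249, (-1, 1, -1): 288} -0.017851586201126063
170 {(1, 1, 1): 392, (1, 1, -1): 434, (-1, 1, 1): 252, (-1, 1, -1): 281} -0.0052390164607266695
180 {(1, 1, 1): 414, (1, 1, -1): 456, (-1, 1, 1): 256, (-1, 1, -1): 275} 0.008364185059859695
```

{"fn": "play_rows", "kwargs": {
  "targets": [40, 0, 0, 2, 0, 40, 0, 0, 3, 0, 40, 0, 0, 3, 0, 40, 0, 0, 0, 0]
}}

```text
t: 15.75
position: [0.5884, -0.0827, 0.0125]
tcp_rot: [-0.0, 0.797, 0.604, 0.0]
ft_force: [-1.1, -0.6, 0.1]
width: 0.568
grasp_force: 4.0
```

```bash
python3 - <<'E'
from h import *
s=status.state();print(s["position"],s["ft_force"],s["grasp_force"],s["width"])
# w1 pose: reproduce
m={"position":np.array([.53406,-.27767,.27441]),"tcp_rot":s["tcp_rot"]}
y=np.radians((0.334+90)/1); 
Rm=np.array([[0,1,0],[1,0,0],[0,0,-1.]]); a=np.radians(.334); Rz=np.array([[np.cos(a),-np.sin(a),0],[np.sin(a),np.cos(a),0],[0,0,1]])
# tool y axis=+x world at yaw 0
m["tcp_rot"]=np.roll(R.from_matrix(Rz@Rm).as_quat(),1)
print(ray("wrist",327,256,.028,m)," cooktop:",[np.round(ray("wrist",u,v,.01,m),3) for u,v in ((378,72),(378,42),(378,5),(600,73))])
E
python3 -c "
import cv2,numpy as np
a=cv2.imread('pics/wrist8.png');b=cv2.imread('pics/scene8.png')[190:290,230:350]
cv2.imwrite('pics/v9.png',np.hstack([cv2.resize(a,(420,315)),cv2.resize(b,(378,315),interpolation=3)]))"
```

```text
[ 0.5884253  -0.08272826  0.0125071 ] [-1.0598394  -0.64005468  0.07415439] 4.000027030706406 0.5678704634326032
[ 0.5440957  -0.33786437  0.028     ]  cooktop: [array([ 0.6  , -0.122,  0.01 ]), array([ 0.599, -0.091,  0.01 ]), array([ 0.597, -0.054,  0.01 ]), array([ 0.855, -0.121,  0.01 ])]
```

View pics/v9.png

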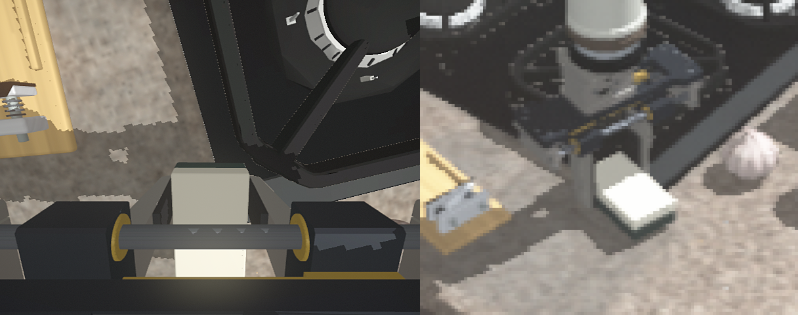

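The white side is turning up. The right finger has run over the cooktop edge (x≥0.60, y≥−0.12). I'll lift a little, move back clear of it, then finish lowering.

{"fn": "play_rows", "kwargs": {
  "targets": [40, 0, 0, 4, 0, 40, -4, -3, 1, 0, 40, -4, -4, 0, 0, 40, -4, -4, 0, 0, 40, -4, -4, 0, 0, 40, -4, -5, 0, 0, 40, -4, -5, 0, 0, 40, -4, -5, 0, 0, 40, -4, -5, 0, 0, 40, -4, -5, 0, 0, 40, -4, -5, 0, 0, 40, -4, -5, 0, 0, 40, 0, 0, 0, 0]
}}

```text
t: 17.05
position: [0.5436, -0.1337, 0.0175]
tcp_rot: [-0.0, 0.798, 0.603, -0.0]
ft_force: [-1.4, -0.6, -2.0]
width: 0.565
grasp_force: 4.0
```

```bash
python3 - <<'E'
from h import *; import cv2
s=status.state();print(s["position"],s["ft_force"],s["ft_torque"],yaw())
for n in ("scene","side","wrist"): cv2.imwrite(f"pics/{n}10.png",cams.camera(n)[:,:,::-1])
h=cv2.cvtColor(cv2.imread(f"pics/wrist10.png"),cv2.COLOR_BGR2HSV)
q=h[:,308:324].astype(float).mean(1)
print([(r,q[r].astype(int).tolist()) for r in range(200,336,5)])
p=s["position"]+[0,0,.019]
for th in (150,160,170,180):
    q=corners(th,p,-.005,.032); print(th,{k:int(proj("wrist",v,s)[1]) for k,v in q.items() if k[1]==1},min(v[2] for v in q.values()))
E
```

```text
[ 0.54363247 -0.1337303   0.01745935] [-1.41754024 -0.58609498 -2.00021943] [-0.28464629  0.17348279 -0.02087516] -15.793713325080557
[(200, [18, 34, 102]), (205, [17, 35, 105]), (210, [17, 37, 103]), (215, [18, 35, 112]), (220, [17, 32, 120]), (225, [17, 35, 101]), (230, [18, 34, 98]), (235, [18, 37, 98]), (240, [17, 37, 102]), (245, [69, 25, 60]), (250, [67, 24, 61]), (255, [61, 19, 61]), (260, [24, 29, 152]), (265, [23, 29, 149]), (270, [24, 28, 150]), (275, [24, 26, 167]), (280, [24, 27, 165]), (285, [24, 27, 165]), (290, [24, 27, 165]), (295, [24, 27, 165]), (300, [24, 27, 165]), (305, [24, 27, 165]), (310, [23, 27, 165]), (315, [24, 27, 165]), (320, [24, 27, 165]), (325, [24, 27, 165]), (330, [24, 27, 165]), (335, [24, 28, 166])]
150 {(1, 1, 1): 347, (1, 1, -1): 390, (-1, 1, 1): 247, (-1, 1, -1): 295} -0.01999513417870643
160 {(1, 1, 1): 369, (1, 1, -1): 412, (-1, 1, 1): 249, (-1, 1, -1): 288} -0.008756422767787866
170 {(1, 1, 1): 392, (1, 1, -1): 434, (-1, 1, 1): 252, (-1, 1, -1): 281} 0.0038561469726115256
180 {(1, 1, 1): 414, (1, 1, -1): 456, (-1, 1, 1): 256, (-1, 1, -1): 275} 0.017459348493197892
```

{"fn": "play_rows", "kwargs": {
  "targets": [40, 0, 1, -3, 0, 40, 0, 1, -3, 0, 40, 0, 0, -3, 0, 40, 0, 0, -3, 0, 40, 0, 0, -1, 0, 40, 0, 0, 0, 0]
}}

```text
t: 17.8
position: [0.544, -0.1307, 0.0042]
tcp_rot: [-0.0, 0.797, 0.604, -0.0]
ft_force: [-1.0, 1.1, -2.8]
width: 0.566
grasp_force: 4.0
```

```bash
cat >w.py <<'E'
from h import *; import cv2,sys
k=sys.argv[1]; s=status.state();print(s["t"],s["position"],s["ft_force"],yaw(),s["grasp_force"])
im=cams.camera("wrist")[:,:,::-1];cv2.imwrite(f"pics/wrist{k}.png",im)
h=cv2.cvtColor(im,cv2.COLOR_BGR2HSV)
q=h[:,308:324].astype(float).mean(1)
print([(r,q[r].astype(int).tolist()) for r in range(230,300,4)])
p=s["position"]+[0,0,.019]
for th in (170,175,180):
    q=corners(th,p,-.005,.032); print(th,{k:int(proj("wrist",v,s)[1]) for k,v in q.items() if k[1]==1},min(v[2] for v in q.values()))
E
python3 w.py 11
```

```text
17.8 [ 0.54404306 -0.130677    0.00417786] [-1.03097978  1.06122636 -2.78876951] -15.748753028072437 3.9997167885303497
[(230, [18, 33, 107]), (234, [18, 34, 104]), (238, [18, 33, 101]), (242, [18, 33, 99]), (246, [57, 23, 60]), (250, [57, 26, 62]), (254, [58, 21, 78]), (258, [23, 27, 144]), (262, [23, 27, 144]), (266, [24, 27, 167]), (270, [24, 27, 169]), (274, [23, 26, 169]), (278, [24, 27, 169]), (282, [24, 26, 169]), (286, [24, 26, 169]), (290, [24, 26, 169]), (294, [24, 27, 169]), (298, [24, 26, 169])]
170 {(1, 1, 1): 392, (1, 1, -1): 434, (-1, 1, 1): 252, (-1, 1, -1): 281} -0.009425344776764303
175 {(1, 1, 1): 403, (1, 1, -1): 445, (-1, 1, 1): 253, (-1, 1, -1): 278} -0.002722301939733749
180 {(1, 1, 1): 414, (1, 1, -1): 456, (-1, 1, 1): 256, (-1, 1, -1): 275} 0.004177856743822062
```

{"fn": "play_rows", "kwargs": {
  "targets": [40, 0, 0, -1, 0, 40, 0, 0, -1, 0, 40, 0, 0, 0, 0, 54, 0, 0, 0, 0, 56, 0, 0, 0, 0, 60, 0, 0, 0, 0, 68, 0, 0, 0, 0, 74, 0, 0, 0, 0, 74, 0, 0, 0, 0, 74, 0, 0, 0, 0]
}}

```text
t: 18.85
position: [0.5444, -0.1309, 0.0026]
tcp_rot: [-0.0, 0.797, 0.604, 0.0]
ft_force: [-0.3, 0.0, 0.7]
width: 0.805
grasp_force: 0.0
```

{"fn": "play_rows", "kwargs": {
  "targets": [74, 0, 0, 20, 0, 74, 0, 0, 30, 0, 91, -8, -30, 40, 0, 91, -8, -35, 50, 0, 91, -8, -35, 50, 0, 91, -5, 0, 40, 0, 91, 0, 0, 20, 0, 91, 0, 0, 0, 0, 91, 0, 0, 0, 0, 91, 0, 0, 0, 0]
}}

```text
t: 19.85
position: [0.5175, -0.2165, 0.2309]
tcp_rot: [-0.002, 0.797, 0.604, -0.001]
ft_force: [0.2, -0.4, 0.2]
width: 0.987
grasp_force: 0.0
```

```bash
python3 - <<'E'
from h import *; import cv2
s=status.state();print(s["t"],s["position"],yaw())
im=cams.camera("wrist")[:,:,::-1];cv2.imwrite("pics/w12.png",im)
import pickle;pickle.dump({k:s[k] for k in("position","tcp_rot")},open("w12.pkl","wb"))
h=cv2.cvtColor(im,cv2.COLOR_BGR2HSV)
c0=proj("wrist",[.536,-.163,.028],s).astype(int);print(c0)
m=((h[:,:,2]>185)&(h[:,:,1]<40)).astype(np.uint8)*255
m=cv2.morphologyEx(m,cv2.MORPH_OPEN,np.ones((5,5)))
for c in sorted(cv2.findContours(m,0,2)[0],key=cv2.contourArea)[-4:]:
    r=cv2.minAreaRect(c);P=np.array([ray("wrist",u,v,.028,s)[:2]*1000 for u,v in c[:,0]],np.float32)
    print(cv2.contourArea(c),r,cv2.minAreaRect(P))
E
```

```text
19.85 [ 0.51754514 -0.2164728   0.23085998] -15.736603564588494
[323 161]
279.5 ((563.5, 299.5), (11.0, 35.0), 90.0) ((761.7262573242188, -386.9136047363281), (13.656980514526367, 41.069583892822266), 74.50723266601562)
391.5 ((507.7286376953125, 123.39344024658203), (16.886005401611328, 46.06229019165039), 13.671307563781738) ((727.3770751953125, -176.34519958496094), (43.446617126464844, 17.478601455688477), 66.91458129882812)
572.5 ((199.52476501464844, 9.74752426147461), (10.547392845153809, 61.99081039428711), 84.2894058227539) ((460.50103759765625, 5.057598114013672), (8.833608627319336, 59.71296691894531), 79.33966064453125)
4498.0 ((323.9999694824219, 153.5), (49.99999237060547, 92.99998474121094), -0.0) ((538.3826904296875, -156.27391052246094), (94.33668518066406, 51.51191329956055), 74.4214859008789)
```

{"fn": "play_rows", "kwargs": {
  "targets": [91, -10, 38, 8, 0, 91, -10, 38, 8, 0, 91, -10, 38, 8, 0, 91, -10, 38, 8, 0, 91, -10, 38, 8, 0, 91, -10, 38, 0, 0, 91, 0, 0, 0, 0, 91, 0, 0, 0, 0, 91, 0, 0, 0, 0, 91, 0, 0, 0, 0]
}}

```text
t: 20.9
position: [0.4585, 0.0097, 0.2727]
tcp_rot: [-0.0, 0.798, 0.603, -0.0]
ft_force: [-0.0, -0.4, 0.2]
width: 0.994
grasp_force: 0.0
```

```bash
python3 - <<'E'
from h import *; import cv2,pickle
s=status.state();print(s["t"],s["position"],yaw())
im=cams.camera("wrist")[:,:,::-1];cv2.imwrite("pics/w13.png",im)
pickle.dump({k:s[k] for k in("position","tcp_rot")},open("w13.pkl","wb"))
E
```

```text
20.9 [0.45851077 0.00971338 0.27268632] -15.844571779338265
```

View pics/w13.png

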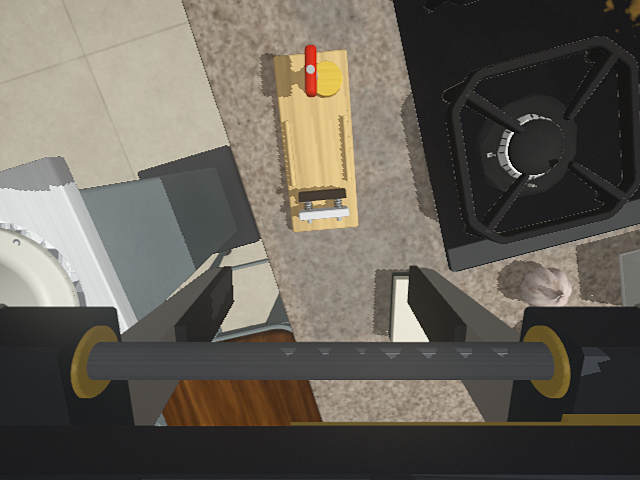

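The holder is upright in the image: board top corners are about (274,54), (347,50), (357,227), (293,231). The red bar is centred at about (310,70) and runs along the board, the jaw is at about (323,205), and the cam is at about (328,78).

```bash
python3 - <<'E'
from h import *; import cv2,pickle
s=pickle.load(open("w13.pkl","rb")); im=cv2.imread("pics/w13.png"); h=cv2.cvtColor(im,cv2.COLOR_BGR2HSV)
H,W=h.shape[:2]
roi=np.zeros((H,W),np.uint8);roi[40:240,268:364]=255
def world(c,z): return np.array([ray("wrist",u,v,z,s)[:2]*1000 for u,v in c],np.float32)
m=((h[:,:,1]>75)&(h[:,:,0]>=12)&(h[:,:,0]<=28)&(h[:,:,2]>140)).astype(np.uint8)*255&roi
m=cv2.morphologyEx(m,cv2.MORPH_OPEN,np.ones((3,3)))
c=max(cv2.findContours(m,0,1)[0],key=cv2.contourArea)
print("board px",cv2.minAreaRect(c),"world",cv2.minAreaRect(world(c[:,0],.012)))
print("hull",cv2.approxPolyDP(cv2.convexHull(c),3,True)[:,0].tolist())
B=[(274,54),(347,50),(357,227),(293,231)];P=world(B,.012);print(P,P.mean(0),cv2.minAreaRect(P))
r=(((h[:,:,0]<8)|(h[:,:,0]>172))&(h[:,:,1]>150)&(h[:,:,2]>90)).astype(np.uint8)*255&roi
c=max(cv2.findContours(r,0,1)[0],key=cv2.contourArea)
print("knob px",cv2.minAreaRect(c),"world",cv2.minAreaRect(world(c[:,0],.07)),world([(310,70)],.07))
j=((h[:,:,2]<60)).astype(np.uint8)*255; j[:180]=0;j[215:]=0;j[:,:295]=0;j[:,352:]=0
c=max(cv2.findContours(j,0,1)[0],key=cv2.contourArea);print("jaw",cv2.boundingRect(c),cv2.minAreaRect(c))
print(cv2.minAreaRect(world(c[:,0],.04)))
m=((h[:,:,2]>185)&(h[:,:,1]<40)).astype(np.uint8); m[:270]=0;m[345:]=0;m[:,:380]=0;m[:,425:]=0
ys,xs=np.nonzero(m);print("stone vis",xs.min(),xs.max(),ys.min(),ys.max(), world([(393,278),(410,276)],.028))
E
```

```text
board px ((316.55889892578125, 140.36888122558594), (179.0127716064453, 71.75053405761719), 86.12147521972656) world ((476.3095703125, 80.4518814086914), (204.8668670654297, 83.36131286621094), 79.5806884765625)
hull [[344, 49], [357, 225], [293, 231], [278, 102], [289, 55]]
[[456.0179   190.25003 ]
 [536.197    171.89171 ]
 [496.87363  -28.508518]
 [417.429    -11.578542]] [476.6294    80.513664] ((476.4457702636719, 80.8707504272461), (206.79798889160156, 82.21363067626953), 78.89822387695312)
knob px ((310.5, 70.5), (51.0, 11.0), 90.0) world ((489.0423278808594, 150.62489318847656), (46.31321716308594, 10.968815803527832), 74.11331176757812) [[488.86053 151.5408 ]]
jaw (341, 195, 5, 3) ((343.0, 196.0), (2.0, 4.0), 90.0)
((489.13134765625, 18.218286514282227), (2.3188676834106445, 4.631199836730957), 75.26937103271484)
stone vis 386 424 279 341 [[ 523.7308  -100.90963]
 [ 544.96564 -104.08626]]
```

{"fn": "play_rows", "kwargs": {
  "targets": [80, 16, -33, -10, 0, 80, 16, -33, -20, 0, 80, 16, -33, -30, 0, 80, 16, -33, -40, 0, 80, 16, -34, -40, 0, 80, 0, 0, -40, 0, 80, 0, 0, -30, 0, 80, 0, 0, 0, 0, 80, 0, 0, 0, 0]
}}

```text
t: 21.85
position: [0.5357, -0.1502, 0.0703]
tcp_rot: [-0.0, 0.798, 0.603, -0.0]
ft_force: [0.4, -0.1, 0.1]
width: 0.873
grasp_force: 0.0
```

```bash
python3 - <<'E'
from h import *
s=status.state();print(s["t"],s["position"],yaw())
E
```

```text
21.85 [ 0.53574001 -0.15024935  0.07027252] -15.799661924533986
```

{"fn": "play_rows", "kwargs": {
  "targets": [80, 2.7, -6, 0, 0, 80, 0, 0, -25, 0, 80, 0, 0, -20, 0, 80, 0, 0, -12, 0, 80, 0, 0, -5, 0, 60, 0, 0, 0, 0, 40, 0, 0, 0, 0, 40, 0, 0, 0, 0, 40, 0, 0, 0, 0, 40, 0, 0, 0, 0, 40, 0, 0, 0, 0],
  "grip_force": 20
}}

```text
t: 22.95
position: [0.5387, -0.1559, 0.0089]
tcp_rot: [0.0, 0.797, 0.604, -0.0]
ft_force: [-2.5, 0.1, 6.3]
width: 0.565
grasp_force: 20.0
```

{"fn": "play_rows", "kwargs": {
  "targets": [40, 0, 0, 10, 0, 40, 0, 0, 20, 0, 40, 0, 0, 30, 0, 40, 0, 0, 30, 0, 40, -6, 23, 0, 0, 40, -6, 23, 0, 1, 40, -6, 24, 0, 1, 40, -6, 24, 0, 1, 40, -6, 24, 0, 1, 40, -6, 24, 0, 1, 40, -6, 24, 0, 0, 40, -6, 24, 0, 0, 40, -7, 23, 0, 0, 40, -7, 23, 0, 0, 40, 0, 0, 0, 0, 40, 0, 0, 0, 0, 40, 0, 0, 0, 0, 40, 0, 0, 0, 0]
}}

```text
t: 24.75
position: [0.4768, 0.0795, 0.0981]
tcp_rot: [0.0, 0.771, 0.637, 0.0]
ft_force: [0.3, 0.0, -2.7]
width: 0.564
grasp_force: 20.0
```

```bash
python3 - <<'E'
from h import *; import cv2
s=status.state();print(s["t"],s["position"],yaw(),s["ft_force"],s["width"])
im=cams.camera("wrist")[:,:,::-1];cv2.imwrite("pics/w14.png",im)
h=cv2.cvtColor(im,cv2.COLOR_BGR2HSV)
r=(((h[:,:,0]<8)|(h[:,:,0]>172))&(h[:,:,1]>150)&(h[:,:,2]>90)).astype(np.uint8)*255
c=max(cv2.findContours(r,0,1)[0],key=cv2.contourArea)
print("knob px",cv2.minAreaRect(c),cv2.minAreaRect(np.array([ray("wrist",u,v,.07,s)[:2]*1000 for u,v in c[:,0]],np.float32)))
# stone +end top edge
z=s["position"][2]+.020
q=h[:,300:330].astype(float).mean(1);print([(r,q[r].astype(int).tolist()) for r in range(60,340,6)])
e=np.array([np.cos(np.radians(yaw()+90)),np.sin(np.radians(yaw()+90)),0])
p=s["position"]
for zt,n in ((z,"top"),(z-.028,"bot")): print(n,proj("wrist",np.array([p[0],p[1],zt])+.048*e,s))
E
```

```text
24.75 [0.47683179 0.07949745 0.09814503] -10.8185989933547 [ 0.33368352  0.04821359 -2.73546635] 0.5641201441428788
knob px ((315.96209716796875, 138.95516967773438), (20.844417572021484, 84.78944396972656), 4.763641834259033) ((489.53521728515625, 152.22413635253906), (44.90647888183594, 11.275535583496094), 74.60904693603516)
[(60, [16, 40, 160]), (66, [16, 40, 163]), (72, [16, 37, 164]), (78, [16, 40, 165]), (84, [16, 42, 153]), (90, [15, 43, 164]), (96, [16, 45, 164]), (102, [8, 175, 208]), (108, [8, 181, 211]), (114, [8, 181, 211]), (120, [8, 184, 208]), (126, [8, 188, 197]), (132, [8, 184, 198]), (138, [35, 84, 191]), (144, [39, 97, 192]), (150, [9, 188, 203]), (156, [9, 189, 204]), (162, [9, 186, 214]), (168, [9, 186, 209]), (174, [9, 172, 217]), (180, [13, 142, 184]), (186, [20, 99, 227]), (192, [20, 99, 244]), (198, [19, 36, 146]), (204, [22, 31, 168]), (210, [22, 31, 168]), (216, [22, 30, 168]), (222, [23, 29, 167]), (228, [23, 29, 167]), (234, [23, 29, 167]), (240, [23, 28, 166]), (246, [23, 28, 166]), (252, [23, 27, 166]), (258, [25, 25, 165]), (264, [23, 25, 165]), (270, [23, 25, 165]), (276, [24, 27, 165]), (282, [24, 27, 165]), (288, [24, 27, 165]), (294, [24, 27, 165]), (300, [24, 27, 165]), (306, [24, 27, 165]), (312, [24, 28, 165]), (318, [24, 27, 165]), (324, [24, 25, 192]), (330, [24, 23, 208]), (336, [25, 19, 238])]
top [317.46152588 199.12100777]
bot [317.88986881 191.53251271]
```

{"fn": "play_rows", "kwargs": {
  "targets": [40, -0.6, 0.8, -15, 0, 40, 0, 0, -20, 0, 40, 0, 0, -15, 0, 40, 0, 0, -10, 0, 40, 0, 0, -5, 0, 40, 0, 0, -4, 0, 40, 0, 0, -4, 0, 40, 0, 0, 0, 0]
}}

```text
t: 25.6
position: [0.4759, 0.081, 0.025]
tcp_rot: [-0.0, 0.77, 0.638, -0.0]
ft_force: [-0.1, -0.1, -1.8]
width: 0.563
grasp_force: 20.0
```

{"fn": "play_rows", "kwargs": {
  "targets": [40, 0, 0, -2, 0, 40, 0, 0, -1, 0, 40, 0, 0, 0, 0, 40, 0, 0, 0, 0]
}}

```text
t: 26.0
position: [0.476, 0.0811, 0.0221]
tcp_rot: [0.0, 0.77, 0.638, 0.0]
ft_force: [1.0, 0.5, -2.5]
width: 0.56
grasp_force: 20.0
```

No contact with anything so far, and the stone is within about 1 mm of its seat. I'll lower the rest and release.

{"fn": "play_rows", "kwargs": {
  "targets": [40, 0, 0, -1, 0, 40, 0, 0, -0.5, 0, 40, 0, 0, 0, 0, 54, 0, 0, 0, 0, 57, 0, 0, 0, 0, 62, 0, 0, 0, 0, 70, 0, 0, 0, 0, 70, 0, 0, 0, 0, 70, 0, 0, 0, 0, 70, 0, 0, 0, 0]
}}

```text
t: 27.0
position: [0.4759, 0.0811, 0.0205]
tcp_rot: [-0.0, 0.77, 0.638, -0.0]
ft_force: [-0.3, -0.2, -0.1]
width: 0.762
grasp_force: 0.0
```

```bash
python3 - <<'E'
from h import *; import cv2
s=status.state();print(s["t"],s["position"],yaw(),s["ft_force"],s["width"])
im=cams.camera("wrist")[:,:,::-1];cv2.imwrite("pics/w15.png",im)
h=cv2.cvtColor(im,cv2.COLOR_BGR2HSV)
q=h[:,305:325].astype(float).mean(1);print([(r,q[r].astype(int).tolist()) for r in range(170,230,4)])
e=np.array([np.cos(np.radians(79.2)),np.sin(np.radians(79.2)),0])
for zt in (.04,.012): print(proj("wrist",np.array([.476,.081,zt])+.048*e,s))
E
```

```text
27.0 [0.47588617 0.08107507 0.02052788] -10.755985406847927 [-0.30195917 -0.24672214 -0.10976219] 0.7615091687821953
[(170, [3, 216, 196]), (174, [3, 216, 197]), (178, [3, 215, 197]), (182, [3, 215, 199]), (186, [3, 213, 199]), (190, [3, 213, 197]), (194, [3, 213, 201]), (198, [3, 216, 190]), (202, [3, 224, 179]), (206, [26, 27, 146]), (210, [22, 32, 145]), (214, [22, 32, 145]), (218, [22, 32, 145]), (222, [22, 31, 145]), (226, [22, 31, 145])]
[317.82580664 199.06283511]
[318.21593644 191.51307097]
```

{"fn": "play_rows", "kwargs": {
  "targets": [70, 0, 0, 15, 0, 70, 0, 0, 30, 0, 60, 0, 0, 40, 0, 50, 0, 0, 20, -1, 50, 3.6, 18, 0, -1, 50, 4, 18, 0, -1, 50, 3, 18, 0, -1, 50, 3, 17, 0, -1, 50, 0, 0, 0, 0, 50, 0, 0, 0, 0, 50, 0, 0, 0, 0]
}}

```text
t: 28.15
position: [0.4894, 0.1514, 0.1254]
tcp_rot: [0.0, 0.797, 0.603, -0.0]
ft_force: [-0.8, -0.3, 0.2]
width: 0.545
grasp_force: 0.0
```

```bash
python3 - <<'E'
from h import *; import cv2
s=status.state();print(s["t"],s["position"],yaw(),s["q"],s["width"])
im=cams.camera("side")[:,:,::-1];cv2.imwrite("pics/side16.png",im)
im=cams.camera("wrist")[:,:,::-1];cv2.imwrite("pics/w16.png",im)
E
```

```text
28.15 [0.48935336 0.15137819 0.12543716] -15.76736622739676 [ 6.39240694e-02  8.49542011e-02  1.86140830e+00 -3.04169553e-04
  1.19550712e+00  3.39228024e-01] 0.5448130444560366
```

{"fn": "play_rows", "kwargs": {
  "targets": [50, 0, 0.7, -20, 0, 50, 0, 0, -25, 0, 50, 0, 0, -20, 0, 50, 0, 0, -12, 0, 30, 0, 0, 0, 0, 20, 0, 0, 0, 0, 10, 0, 0, 0, 0, 5, 0, 0, 0, 0, 5, 0, 0, 0, 0, 5, 0, 0, 0, 0],
  "grip_force": 30
}}

```text
t: 29.25
position: [0.4889, 0.1532, 0.0492]
tcp_rot: [-0.001, 0.797, 0.604, -0.0]
ft_force: [-4.8, 0.8, 5.6]
width: 0.129
grasp_force: 30.0
```

{"fn": "play_rows", "kwargs": {
  "targets": [5, 0, 0, 0, -5, 5, 0, 0, 0, -5, 5, 0, 0, 0, -5, 5, 0, 0, 0, -5, 5, 0, 0, 0, -5, 5, 0, 0, 0, -5, 5, 0, 0, 0, -5, 5, 0, 0, 0, 0]
}}

```text
t: 30.05
position: [0.4898, 0.1527, 0.0492]
tcp_rot: [0.0, 0.942, 0.336, 0.0]
ft_force: [-1.9, -0.7, 4.3]
width: 0.129
grasp_force: 30.0
```

{"fn": "play_rows", "kwargs": {
  "targets": [5, 0, 0, 0, -5, 5, 0, 0, 0, -5, 5, 0, 0, 0, -5, 5, 0, 0, 0, -5, 5, 0, 0, 0, -5, 5, 0, 0, 0, -5, 5, 0, 0, 0, -5, 5, 0, 0, 0, -5, 5, 0, 0, 0, -5, 5, 0, 0, 0, -5, 5, 0, 0, 0, 0, 5, 0, 0, 0, 0]
}}

```text
t: 31.25
position: [0.4901, 0.1513, 0.0492]
tcp_rot: [0.001, 0.996, -0.092, 0.001]
ft_force: [-0.8, -5.7, 3.8]
width: 0.128
grasp_force: 30.0
```

```bash
python3 - <<'E'
from h import *
s=status.state();print(s["t"],s["position"],yaw(),s["ft_force"],s["ft_torque"],s["width"])
E
```

```text
31.25 [0.49011892 0.15131322 0.04923549] -100.59537019466039 [-0.80276311 -5.66480232  3.84797131] [-1.14321033  0.36912856  0.05234502] 0.1279949399594293
```

{"fn": "play_rows", "kwargs": {
  "targets": [14, 0, 0, 0, 0, 18, 0, 0, 0, 0, 26, 0, 0, 0, 0, 40, 0, 0, 0, 0, 50, 0, 0, 0, 0, 50, 0, 0, 0, 0, 50, 0, 0, 20, 0, 50, 0, 0, 30, 0, 50, 0, 0, 40, 8, 50, 0, -10, 40, 8, 60, -5, -30, 30, 8, 60, -5, -30, 10, 8, 60, -5, -30, 0, 8, 60, -5, -30, 0, 8, 60, -5, -10, 0, 8, 60, 0, 0, 0, 8, 60, 0, 0, 0, 8, 60, 0, 0, 0, 8, 60, 0, 0, 0, 0, 60, 0, 0, 0, 0]
}}

```text
t: 33.25
position: [0.4644, 0.0128, 0.2185]
tcp_rot: [-0.0, 0.824, 0.567, 0.0]
ft_force: [0.8, 1.0, 0.1]
width: 0.654
grasp_force: 0.0
```

```bash
python3 - <<'E'
from h import *; import cv2
s=status.state();print(s["t"],s["position"],yaw(),s["ft_force"])
im=cams.camera("wrist")[:,:,::-1];cv2.imwrite("pics/w17.png",im)
h=cv2.cvtColor(im,cv2.COLOR_BGR2HSV)
W=lambda c,z:np.array([ray("wrist",u,v,z,s)[:2]*1000 for u,v in c],np.float32)
c0=np.array([476.,80.4]);e=np.array([np.cos(np.radians(79.2)),np.sin(np.radians(79.2))]);w=np.array([e[1],-e[0]])
r=(((h[:,:,0]<8)|(h[:,:,0]>172))&(h[:,:,1]>150)&(h[:,:,2]>90)).astype(np.uint8)*255; r[:,:150]=0;r[:,480:]=0
c=max(cv2.findContours(r,0,1)[0],key=cv2.contourArea);print("knob",cv2.minAreaRect(W(c[:,0],.07)))
m=((h[:,:,2]>140)&(h[:,:,1]<45)).astype(np.uint8)*255
mask=np.zeros(m.shape,np.uint8);poly=[proj("wrist",[*( (c0+a*e+b*w)/1000),.04],s) for a,b in((-62,-29),(-62,29),(56,29),(56,-29))]
cv2.fillPoly(mask,[np.int32(poly)],255)
m=cv2.morphologyEx(m&mask,cv2.MORPH_OPEN,np.ones((3,3)))
c=max(cv2.findContours(m,0,1)[0],key=cv2.contourArea);q=W(c[:,0],.04)-c0
print("stone",cv2.minAreaRect(W(c[:,0],.04)),"along",(q@e).min(),(q@e).max(),"across",(q@w).min(),(q@w).max())
# brightness profile along the centre line at z=.04
print([(a,h[tuple(proj("wrist",[*((c0+a*e+8*w)/1000),.04],s).astype(int)[::-1])].tolist()) for a in range(-80,70,3)])
E
```

```text
33.25 [0.46444114 0.01283783 0.21847449] -20.93878795229668 [0.75677836 0.97805567 0.10571043]
knob ((488.86004638671875, 149.92279052734375), (14.541773796081543, 44.946407318115234), 79.4791259765625)
stone ((471.9792175292969, 72.17768859863281), (95.68091583251953, 52.089569091796875), 83.21631622314453) along -57.91198821260521 40.08699688192327 across -29.79312224509449 26.59017233468322
[(-80, [60, 2, 230]), (-77, [90, 1, 230]), (-74, [60, 1, 208]), (-71, [30, 6, 136]), (-68, [19, 102, 148]), (-65, [23, 50, 81]), (-62, [24, 50, 82]), (-59, [19, 56, 78]), (-56, [25, 21, 233]), (-53, [24, 20, 238]), (-50, [24, 21, 239]), (-47, [25, 20, 238]), (-44, [25, 20, 238]), (-41, [24, 21, 239]), (-38, [24, 21, 239]), (-35, [24, 20, 239]), (-32, [24, 21, 240]), (-29, [24, 21, 239]), (-26, [25, 20, 239]), (-23, [26, 21, 239]), (-20, [24, 21, 240]), (-17, [26, 21, 240]), (-14, [24, 21, 240]), (-11, [25, 20, 240]), (-8, [23, 21, 241]), (-5, [24, 20, 240]), (-2, [25, 20, 240]), (1, [25, 20, 240]), (4, [24, 20, 240]), (7, [24, 20, 240]), (10, [24, 20, 240]), (13, [24, 21, 241]), (16, [25, 20, 240]), (19, [24, 21, 241]), (22, [23, 19, 240]), (25, [24, 21, 241]), (28, [24, 20, 241]), (31, [24, 21, 241]), (34, [24, 21, 241]), (37, [24, 20, 241]), (40, [21, 174, 116]), (43, [23, 155, 227]), (46, [23, 155, 224]), (49, [23, 155, 228]), (52, [23, 158, 226]), (55, [23, 159, 229]), (58, [23, 161, 227]), (61, [23, 159, 229]), (64, [24, 161, 228]), (67, [24, 162, 228])]
```

The cam is closed and the jaw is pushed back about 5 mm. The stone lies at x ≈ −9 mm, y ≈ −2 mm in the holder, about 4° off its axis, and the gripper is clear, so I'm handing in.

```bash
python3 -c "
from workcell import arm
print(arm.close_job())"
```

```text
the job is handed in; nothing more can be done
None
```

The job is handed in at about 33 s. The stone went over end for end and is clamped white face up in the holder, with the jaw pushed back about 5 mm by my measurement. Partway through, a finger pressed on the cooktop edge with about 33 N before I moved clear. The hand-in gave no verdict.

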